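Shut the card case and stamp its label

ROBOT

A 6-joint arm with a two-finger parallel gripper is mounted at the origin on the work surface; the furniture and walls round the work are solid. World frame = base frame: x ahead of the robot, y to its left, z up, the work surface at z = 0. Lengths are in m, angles in degrees, forces in N, time in s.
With the tool pointing down it reaches from about 0.25 to 0.725 m from the base axis. Payload 9.7 kg.
Tool frame: the origin (TCP) lies between the finger pads, 19 mm behind the fingertips; this is the grasp point; z points along the fingers, y is the line along which they close (so a half turn about z gives the same grasp; the last joint's range is limited). The gripper opens to 85 mm and grips with 20 to 120 N. Pads are 22 mm wide; open, the fingers measure 114 mm over their backs; the gripper's body (76 mm by 85 mm) begins 54 mm behind the grasp point. The pads swing forward as they close: fully open they stand 13 mm farther back than shut.
Start: joints at [67.208, 4.979, 10.078, 95.1, 0, 90], TCP at [0.213, 0.507, 0.25] pointing down, gripper open.
Joint ranges: [-179.16, 179.16], [-48.56, 103.87], [-65.8, 70.77], [-126.05, 130.52], [-82.76, 87.17], [-180, 180]. Speed limits (degrees/s): [127.2, 127.2, 147.25, 180, 180, 180].

INTERFACE

Orientations are given as [roll, pitch, yaw] about the fixed x, y, z axes, in that order (R = Rz(yaw) Ry(pitch) Rx(roll)).
In Python, from workcell import * gives the robot as it stands.
- The arm moves only by the tool servo_tool, never from a script. Its argument "moves" is a list of rows, each a list of 4 numbers: the shift along the world's x, y, z in fractions of the full range, 1 being 600 mm, then the turn about the world's z in a scale on which 1.0 is 2 rad. A call has 1 to 20 rows; each row is the pose to reach, as a shift and turn from the pose commanded when the call began; what a row does not reach only later rows make up. A row lasts 1/12 s, in which the tool goes at most 41.7 mm and 7.16 degrees, less where a joint would pass 70% of its speed; a pose out of reach is approached as far as the arm can. A shift or turn number past 1, either way, is cut back to 1. A call with a gripper value outside its range is refused whole. "claw" is the closure, from 0 (fully open) to 1 (shut), set as the call begins (left out, the last holds). The fingers move at their own pace and stop on an object; "force" is the grip in N (left out, the last holds). Time passes only in rows, so rows that repeat a pose let the fingers close. It gives the time, the measured TCP pose, the force, the opening and the grip force at its end, in the units of the state.
- get_obs(): the state, without advancing time (a new reading comes with each control period).
- camera(name): name is "scene" or "top" or "wrist"; returns the picture (480x640x3 uint8, red, green, blue); there is no depth.
- get_calibration(name): a dict with "fx", "fy", "cx", "cy" (pixels), "k1" (the pictures are not rectified: a ray, as slopes to the right and down, at radius r is drawn at 1 + k1 r^2 times it, then the intrinsics apply), "rvec" (rotation vector, rad) and "tvec" (3), from world to camera coordinates, as OpenCV has them; the wrist camera has in their place "tool_from_camera" (4x4, takes a point from camera to tool coordinates, whose origin is the TCP and whose axes are the flange's). Camera axes: x right, y down, z forward; pixel columns grow to the right and rows downward; lengths in m; the calibration is good to about 2 mm. A picture is of the moment at which its call begins: read the wrist's pose just before it. get_calibration takes no time and is no camera call.
- job_done(): hands the job in; it is judged then, once.
The state is a dict: "time": time; "q": joint angles; "qd": joint speeds; "joint_efforts": joint torques, N m; "ee_pos": TCP position; "tcp_rot": TCP orientation; "wrist_force": force on the tool from outside, world axes, zero at the start; "torque": the same for the moment, N m; "opening": finger opening in m; "grasp_force": force on a finger pad.
Only numpy, scipy, OpenCV 4.12 (cv2) and the standard library are available. Lean on these libraries where they do the work, as an engineer would, in place of code of your own. Each camera call takes 0.05 s, during which the arm holds its last target. There are 200 camera calls.

TASK

Press the lid of the grey card case down until its catch snaps shut. Then take the wooden hand stamp by its knob and hold it upright on the label on the lid, inside the printed rectangular frame and square with it, pushing lightly (about 5 N; the label is cushioned). Finish like that, still gripping the stamp and pushing lightly, and leave the other things on the desk where they are.

Things in the scene. Friction and masses are not known exactly. Their poses are not given: they have to be found in the camera images.
- case: Grey card case fixed to the desk, 130 (x) x 150 (y) mm, 50 mm high without lid. Origin: centre of its underside; z up, x from the catch (front) side to the hinge side. With the lid shut the lid's top is 56 mm and the label's top 70 mm above the desk.
- case_lid (a joint): Angle of the lid (rad): 0 shut, growing as the front edge rises. Starts ajar at 0.5 to 0.9; a stiff hinge keeps it where it is left. Lid 140 x 154 x 6 mm, reaching 135 mm forward of the hinge line. At 0.1 rad it meets a sprung ball catch, overcome by about 7 N on its front strip; below about 0.035 rad it snaps and holds the lid at 0 (10 N to reopen).
- lid_hinge (a point): Point in the middle of the lid's hinge line, at the case's rear upper edge, 65 mm behind the case's origin and 50 mm above the desk. The hinge line runs along the case's y axis. Axes turn with the lid and equal the case's when it is shut.
- lid_press (a point): Where to press the lid: middle of the bare strip (37 mm deep) along the lid's front edge, on the lid's upper face, 118 mm forward of the hinge line and 6 mm above it when shut. Moves with the lid; its z is the lid's upward normal.
- label_plate: White label plate on the lid, 80 (x) x 120 (y) mm, raised 14 mm over the lid's upper face on a dark cushion. It gives 1 mm per newton, straight down, by at most 8 mm. Origin: 10 mm below the centre of its upper face; axes as the lid's.
- stamp_frame (a point): Centre of the rectangular frame printed on the label plate's upper face, inside 32 (x) x 60 (y) mm; the frame's long side is its y, z the plate's normal. It lies 22 mm to the -y side of the plate's centre; the small circle on the other side is not the spot.
- stamp: Wooden hand stamp, standing: rectangular foot 21 (x) x 48 (y) mm, 15 mm high, above it a turned round knob about 20 mm across up to 55 mm. Origin: centre of its underside; z up along the knob, y along the foot's long side. About 30 g. Stands on the desk left or right of the case.
- glue_stick: Bystander: standing glue stick, 25 mm across, 82 mm high. Origin: centre of underside. Not to be moved.
- eraser: Bystander: eraser, 22 x 44 x 12 mm. Origin: centre of underside. Not to be moved.
- sharpener: Bystander: metal pencil sharpener, 15 x 25 x 14 mm. Origin: centre of underside. Not to be moved.
- tea_light: Bystander: tea light in a metal cup, 38 mm across, 17 mm high. Origin: centre of underside. Not to be moved.

How it is judged:
By the outcome, as a careful person would: the job done as asked, in the order asked, and still so for the second after the job is handed in, while the arm keeps its last pose, push and grip.
It also fails if it takes over 51 s, if anything falls off the work surface, if the arm or the gripper's body presses on something with over 40 N, if the wrist force passes 120 N, or if a joint passes its speed limit or range.

## Working session

There is one attempt and no reset: what is moved stays moved. The work goes in short steps, Python scripts to look and compute and a tool call to move; the robot and the scene stay as the last step left them, time stands still between calls to the robot, and variables do not carry over. Pictures are saved under pics/ and viewed, at most 10 in all, crops included, and the job is handed in when it is done.

Besides the shell and the picture viewer there is one more tool, called in YAML: its name, and indented under it one key for each argument. servo_tool: Moves the arm, as the interface text tells. Its arguments: {"type":"object","properties":{"moves":{"type":"array","items":{"type":"array","items":{"type":"number"}}},"claw":{"type":"number"},"force":{"type":"number"}},"required":["moves"]}

```bash
mkdir -p pics; ls
python3 - <<'E'
from workcell import *
import cv2
for n in("top","scene"):
    cv2.imwrite(f"pics/{n}0.png",camera(n)[:,:,::-1]); print(n,get_calibration(n))
print(get_calibration("wrist")); print(get_obs())
E
```

```text
pics
top {'fx': 595.1454783476811, 'fy': 595.1454783476811, 'cx': 307.4517099178334, 'cy': 244.12471908070836, 'k1': 0.004679518517810036, 'rvec': array([ 2.1372391 , -2.1200743 ,  0.19632154]), 'tvec': array([0.05653705, 0.46488643, 1.00613011])}
scene {'fx': 547.4491409049625, 'fy': 547.4491409049625, 'cx': 316.1786774961258, 'cy': 238.75654580938627, 'k1': -0.08827550727209504, 'rvec': array([ 0.94070589, -2.16222402,  1.36859251]), 'tvec': array([0.36280885, 0.19152026, 0.69541791])}
{'fx': 343.6022480628338, 'fy': 343.6022480628338, 'cx': 322.3263250351763, 'cy': 241.46224389174193, 'k1': 5.8395179063146064e-05, 'tool_from_camera': array([[ 2.93615884e-04, -9.51280650e-01, -3.08326189e-01,
         7.95845807e-02],
       [ 9.99999644e-01,  5.23318274e-04, -6.62307568e-04,
        -9.62050520e-04],
       [ 7.91393103e-04, -3.08325885e-01,  9.51280465e-01,
        -1.23549622e-01],
       [ 0.00000000e+00,  0.00000000e+00,  0.00000000e+00,
         1.00000000e+00]])}
{'time': 0.1, 'q': array([6.72102116e+01, 5.00853539e+00, 1.00394479e+01, 9.51012649e+01,
       2.15291304e-03, 9.00015441e+01]), 'qd': array([ 0.0218939 , -0.06202739,  0.19025254, -0.10339562, -0.0536682 ,
       -0.01573615]), 'joint_efforts': array([-4.34082722e-04, -5.21562481e+01,  4.65651584e+01,  1.60530768e-02,
       -6.44588067e-05, -2.25644953e-05]), 'ee_pos': array([0.21295958, 0.5068895 , 0.2493524 ]), 'tcp_rot': array([-1.79929648e+02, -2.15101545e-03,  1.57208665e+02]), 'wrist_force': array([-0.1803448 , -0.17494749, -0.09095118]), 'torque': array([0.04537662, 0.02982907, 0.0259437 ]), 'grasp_force': 0.0, 'opening': 0.08532392037132158}
```

View pics/top0.png

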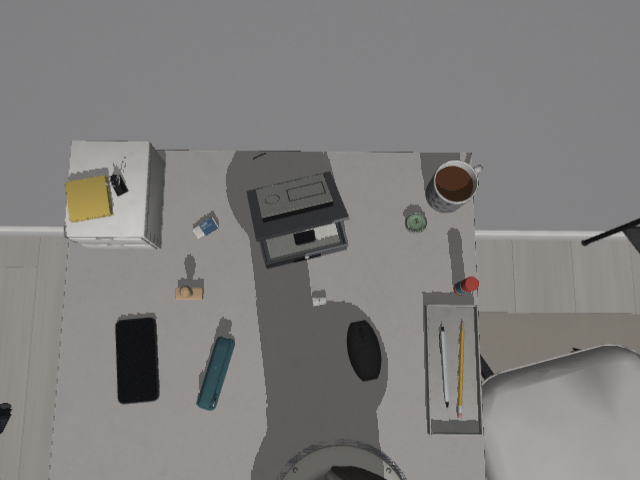

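View pics/scene0.png

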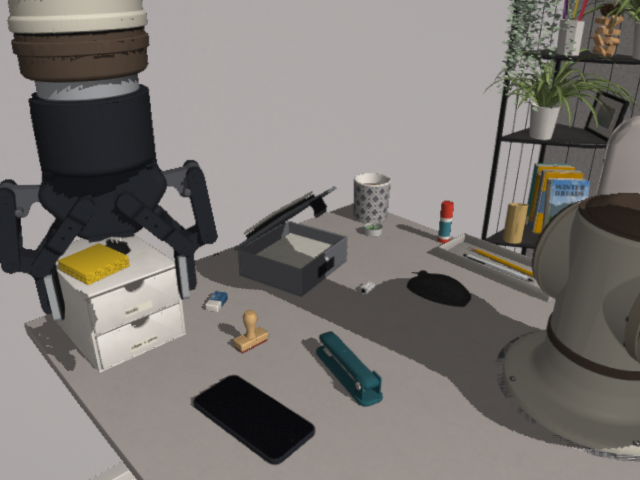

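The top view shows the case ajar, with its front rim at about (264,265)–(347,247). The stamp is at (190,293), the eraser (206,226), the sharpener (319,298), the tea light (416,222) and the glue stick (468,285). I'll zoom in on the case.

```bash
cat > h.py <<'E'
import numpy as np, cv2
from workcell import *
from scipy.spatial.transform import Rotation as Ro
def cam(n,obs=None):
    c=get_calibration(n); K=np.array([[c['fx'],0,c['cx']],[0,c['fy'],c['cy']],[0,0,1]]); d=np.array([c['k1'],0,0,0.])
    if n=='wrist':
        T=np.eye(4); T[:3,:3]=Ro.from_euler('xyz',obs['tcp_rot'],degrees=True).as_matrix(); T[:3,3]=obs['ee_pos']
        T=T@c['tool_from_camera']; R=T[:3,:3]; o=T[:3,3]
    else:
        R=cv2.Rodrigues(c['rvec'])[0].T; o=-R@c['tvec']
    return K,d,R,o
def plane(c,px,z):
    K,d,R,o=c
    u=cv2.undistortPoints(np.float64(px).reshape(-1,1,2),K,d)[:,0]
    r=np.c_[u,np.ones(len(u))]@R.T
    return o+r*((z-o[2])/r[:,2])[:,None]
def proj(c,P):
    K,d,R,o=c
    return cv2.projectPoints(np.float64(P).reshape(-1,1,3),cv2.Rodrigues(R.T)[0],-R.T@o,K,d)[0][:,0]
E
python3 - <<'E'
from h import *
im=cv2.imread('pics/top0.png'); c=cam('top'); print('cam',c[3])
a=cv2.resize(im[165:275,240:360],None,fx=4,fy=4,interpolation=cv2.INTER_CUBIC)
b=cv2.resize(im[240:310,165:225],None,fx=4,fy=4,interpolation=cv2.INTER_CUBIC)
o=np.zeros((440,480+240,3),np.uint8); o[:,:480]=a; o[:280,480:]=b; cv2.imwrite('pics/crop0.png',o)
h=cv2.cvtColor(im,cv2.COLOR_BGR2HSV); m=cv2.inRange(h,(8,70,120),(25,200,255)); m[:270]=0;m[310:]=0;m[:,:160]=0;m[:,220:]=0
n,l,s,ce=cv2.connectedComponentsWithStats(m); print(s,ce)
r=cv2.minAreaRect(np.argwhere(m)[:,::-1].astype(np.float32)); print(r); print(plane(c,[r[0]],.012))
for nme,p,z in[('rimfront',[(266,265),(347,247)],.05),('eraser',[(206,226)],.012),('glue',[(468,285)],.08)]: print(nme,plane(c,p,z))
E
```

```text
cam [0.27648105 0.06335058 1.07292057]
[[     0      0    640    480 306943]
 [   176    287     26     12    257]] [[319.60965391 239.45502585]
 [188.53696498 293.21400778]]
((188.5, 292.5), (11.0, 25.0), 90.0)
[[0.38036676 0.27168026 0.012     ]]
rimfront [[ 0.42550543  0.13195989  0.05      ]
 [ 0.45841908 -0.00878242  0.05      ]]
eraser [[0.50183864 0.24513748 0.012     ]]
glue [[ 0.39010219 -0.2092543   0.08      ]]
```

View pics/crop0.png

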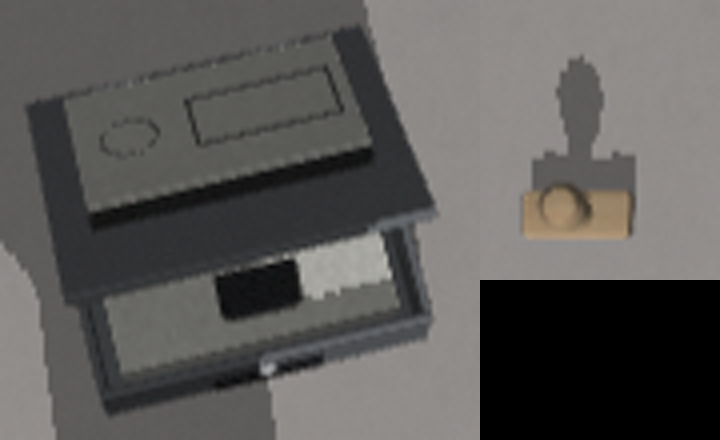

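Crop: the front lower edge of the case runs from crop (106,412) to (430,335), which is px (266.5,268) to (347.5,248.8). The lid's front corners are at (257.5,240) and (348.8,218.8). The stamp knob is left of centre over its foot, purely from parallax, and the foot's long side runs along world y.

Run:
```python
from h import *
c=cam('top')
P=plane(c,[(266.5,268),(347.5,248.7)],0); d=P[0]-P[1]; print(P,np.linalg.norm(d))
y=d/np.linalg.norm(d); x=np.array([y[1],-y[0],0]); yaw=np.degrees(np.arctan2(x[1],x[0])); z=np.array([0,0,1])
O=P.mean(0)+.065*x; print('case',O,yaw)
H=O+.065*x+.05*z
for t in np.arange(.45,.95,.05):
    f=-np.cos(t)*x+np.sin(t)*z; n=np.sin(t)*x+np.cos(t)*z
    Q=[H+.135*f+.077*y*s for s in(1,-1)]+[H+(.135)*f+.006*n+.077*y*s for s in(1,-1)]+[H+.005*-f+.006*n+.077*y*s for s in(1,-1)]
    print(round(t,2),proj(c,Q).round(1).tolist())
print('obs lower front (257.5,240),(348.8,218.8); rear (247,191),(331,172)')
for t in (0,.1):print(t,'press',H+.118*(-np.cos(t)*x+np.sin(t)*z)+.006*z)
S=O+.065*x-.0-.0*x
# stamp corners z=.015 top
C=[(165+(u-480)/4,240+v/4) for u,v in[(523,192),(628,192),(630,238),(524,238)]]
Q=plane(c,C,.015);print(Q,Q.mean(0))
k=plane(c,[(165+(563-480)/4,240+205/4)],.05);print('knob',k)
```

```text
[[ 0.4272876   0.13429336  0.        ]
 [ 0.46415943 -0.01321025  0.        ]] 0.1520422533982977
case [0.50878319 0.07630473 0.        ] 14.034754459718078
0.45 [[260.6, 253.9], [351.5, 232.4], [260.0, 251.8], [351.3, 230.2], [246.8, 189.3], [331.2, 169.8]]
0.5 [[259.9, 251.5], [351.3, 229.9], [259.3, 249.3], [351.1, 227.5], [246.8, 189.3], [331.1, 169.7]]
0.55 [[259.2, 248.9], [351.0, 227.2], [258.5, 246.5], [350.8, 224.7], [246.8, 189.3], [331.1, 169.7]]
0.6 [[258.4, 246.1], [350.7, 224.3], [257.7, 243.6], [350.5, 221.7], [246.8, 189.3], [331.1, 169.7]]
0.65 [[257.6, 243.2], [350.4, 221.3], [256.9, 240.5], [350.1, 218.5], [246.8, 189.3], [331.1, 169.8]]
0.7 [[256.8, 240.1], [350.0, 218.1], [256.0, 237.2], [349.6, 215.2], [246.8, 189.3], [331.0, 169.8]]
0.75 [[255.9, 236.8], [349.5, 214.7], [255.1, 233.8], [349.1, 211.7], [246.8, 189.3], [331.0, 169.8]]
0.8 [[255.0, 233.4], [349.0, 211.2], [254.2, 230.3], [348.6, 208.1], [246.8, 189.4], [331.0, 169.9]]
0.85 [[254.1, 229.8], [348.5, 207.6], [253.2, 226.6], [347.9, 204.3], [246.9, 189.4], [331.0, 169.9]]
0.9 [[253.1, 226.1], [347.9, 203.9], [252.2, 222.8], [347.3, 200.5], [246.9, 189.5], [331.0, 170.0]]
obs lower front (257.5,240),(348.8,218.8); rear (247,191),(331,172)
0 press [0.4573653  0.06345168 0.056     ]
0.1 press [0.45793721 0.06359465 0.06778034]
[[0.38791633 0.29411658 0.015     ]
 [0.38828982 0.24742443 0.015     ]
 [0.36782964 0.24572828 0.015     ]
 [0.36745952 0.29270203 0.015     ]] [0.37787383 0.26999283 0.015     ]
knob [[0.37876133 0.26903715 0.05      ]]
```

The rows are not in the units I measure in: shifts go in shares of 600 mm and turns go in shares of 2 rad. I convert before sending: -43.7 cm / 60 = -0.7283, 27.1 cm / 60 = 0.4517, 0.643 rad / 2 = 0.3215.

servo_tool:
  moves:
    - [0.4517, -0.7283, -0.0167, 0.3215]
    - [0.4517, -0.7283, -0.0167, 0.3215]
    - [0.4517, -0.7283, -0.0167, 0.3215]
    - [0.4517, -0.7283, -0.0167, 0.3215]
    - [0.4517, -0.7283, -0.0167, 0.3215]
    - [0.4517, -0.7283, -0.0167, 0.3215]
    - [0.4517, -0.7283, -0.0167, 0.3215]
    - [0.4517, -0.7283, -0.0167, 0.3215]
    - [0.4517, -0.7283, -0.0167, 0.3215]
    - [0.4517, -0.7283, -0.0167, 0.3215]
    - [0.4517, -0.7283, -0.0167, 0.3215]
    - [0.4517, -0.7283, -0.0167, 0.3215]
    - [0.4517, -0.7283, -0.0167, 0.3215]
    - [0.4517, -0.7283, -0.0167, 0.3215]
    - [0.4517, -0.7283, -0.1333, 0.3215]
    - [0.4517, -0.7283, -0.1333, 0.3215]
    - [0.4517, -0.7283, -0.1333, 0.3215]
  claw: 1
  force: 40

```text
time: 1.52
ee_pos: [0.4815, 0.0697, 0.1641]
tcp_rot: [179.9, -0.5, -166.0]
wrist_force: [-0.3, -0.2, -1.7]
opening: -0.0002
grasp_force: 0.0
```

To row units: -8.2 cm / 60 = -0.1367, -3.9 cm / 60 = -0.065.

servo_tool:
  moves:
    - [0, 0, -0.0167, 0]
    - [0, 0, -0.0333, 0]
    - [-0.0067, -0.0017, -0.0433, 0]
    - [-0.0133, -0.0033, -0.055, 0]
    - [-0.02, -0.005, -0.065, 0]
    - [-0.0267, -0.0067, -0.0767, 0]
    - [-0.0317, -0.0083, -0.0883, 0]
    - [-0.0367, -0.0092, -0.1, 0]
    - [-0.04, -0.01, -0.1133, 0]
    - [-0.0433, -0.0108, -0.125, 0]
    - [-0.0467, -0.0117, -0.1367, 0]
    - [-0.0467, -0.0117, -0.1367, 0]

```text
time: 2.52
ee_pos: [0.4557, 0.063, 0.0868]
tcp_rot: [180.0, -0.0, -166.0]
wrist_force: [0.8, -0.4, 0.9]
opening: -0.0
grasp_force: 0.0
```

To row units: -1.3 cm / 60 = -0.0217, -1.1 cm / 60 = -0.0183.

servo_tool:
  moves:
    - [0, 0, -0.0083, 0]
    - [0, 0, -0.0133, 0]
    - [0, 0, -0.0183, 0]
    - [0, 0, -0.0217, 0]
    - [0, 0, -0.0217, 0]

```text
time: 2.93
ee_pos: [0.456, 0.0631, 0.0747]
tcp_rot: [180.0, -0.0, -166.0]
wrist_force: [0.8, 1.0, -0.1]
opening: 0.0003
grasp_force: 0.0
```

To row units: -0.4 cm / 60 = -0.0067, -0.2 cm / 60 = -0.0033.

servo_tool:
  moves:
    - [0, 0, -0.0033, 0]
    - [0, 0, -0.0067, 0]
    - [0, 0, -0.0067, 0]

```text
time: 3.18
ee_pos: [0.4563, 0.0631, 0.074]
tcp_rot: [-180.0, 0.1, -166.0]
wrist_force: [-12.9, -1.8, 27.5]
opening: -0.0003
grasp_force: 14.0
```

To row units: 20.7 cm / 60 = 0.345, -7.8 cm / 60 = -0.13, -0.245 rad / 2 = -0.1225.

servo_tool:
  moves:
    - [0, 0, 0.0667, 0]
    - [0, 0, 0.1333, 0]
    - [-0.0167, 0.05, 0.2, 0]
    - [-0.13, 0.345, 0.2167, -0.1225]
    - [-0.13, 0.345, 0.2167, -0.1225]
    - [-0.13, 0.345, 0.2167, -0.1225]
    - [-0.13, 0.345, 0.2167, -0.1225]
    - [-0.13, 0.345, 0.2167, -0.1225]
    - [-0.13, 0.345, 0.2167, -0.1225]
    - [-0.13, 0.345, 0.2167, -0.1225]
    - [-0.13, 0.345, 0.2167, -0.1225]
    - [-0.13, 0.345, 0.2167, -0.1225]
  claw: 0

```text
time: 4.18
ee_pos: [0.3784, 0.2693, 0.2008]
tcp_rot: [-180.0, -0.0, 179.9]
wrist_force: [-0.2, 0.0, -0.3]
opening: 0.0854
grasp_force: 0.0
```

Run:
```python
from h import *
ob=get_obs(); w=camera('wrist')[:,:,::-1]; t=camera('top')[:,:,::-1]; s=camera('scene')[:,:,::-1]
print(ob['time'],ob['ee_pos'],ob['tcp_rot'],ob['q'],ob['wrist_force'],np.abs(ob['qd']).max()); np.save('ob1.npy',np.r_[ob['ee_pos'],ob['tcp_rot']])
for n,i in(('wrist1',w),('top1',t),('scene1',s)): cv2.imwrite(f'pics/{n}.png',i)
o=np.zeros((480,800,3),np.uint8); o[:480,:400]=cv2.resize(t[165:285,240:340],None,fx=4,fy=4,interpolation=2); o[:300,400:800]=cv2.resize(w,(400,300)); o[300:480,400:640]=cv2.resize(s[220:310,220:340],(240,180))
cv2.imwrite('pics/c1.png',o)
```

```text
4.1833 [0.3784437  0.26926729 0.20082182] [-1.79979623e+02 -6.72839649e-03  1.79948833e+02] [ 3.54395865e+01 -7.42656512e+00 -7.56505862e+00  8.98788154e+01
 -1.26851521e-02  3.54907546e+01] [-0.22237875  0.01308928 -0.27502621] 0.912182709130197
```

View pics/c1.png

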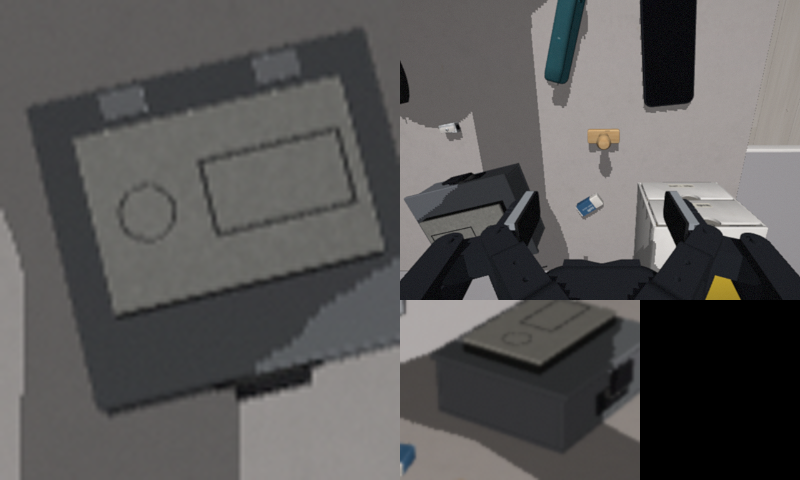

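The lid is shut flat. The frame corners in the crop are (198,160), (338,127), (356,202) and (220,235), and the stamp is at about (965,223)/1.6 in the wrist view. Next I'll measure the frame and the stamp.

Run:
```python
from h import *
c=cam('top')
F=plane(c,[(240+u/4,165+v/4) for u,v in[(199,160),(338,128),(356,203),(219,235)]],.07)
print('frame',F.mean(0),[np.degrees(np.arctan2(*(-(F[b]-F[a])[[0]],-(F[b]-F[a])[1])))for a,b in((0,1),(3,2))],np.linalg.norm(F-np.roll(F,1,0),axis=1))
t=cv2.imread('pics/top1.png'); g=cv2.cvtColor(t,6)
# plate: bright blob in the lid
L=plane(c,[(240+u/4,165+v/4) for u,v in[(74,140),(340,77),(385,248),(117,316)]],.07)
y=L[0]-L[1]; print('plate',L.mean(0),np.degrees(np.arctan2(-y[0],y[1])),np.linalg.norm(L-np.roll(L,1,0),axis=1))
yy=y/np.linalg.norm(y); print('frame from plate',L.mean(0)-.022*yy)
o=np.load('ob1.npy'); w=cam('wrist',dict(ee_pos=o[:3],tcp_rot=o[3:])); im=cv2.imread('pics/wrist1.png')
h=cv2.cvtColor(im,cv2.COLOR_BGR2HSV); m=cv2.inRange(h,(8,70,100),(25,220,255)); m[:180]=0;m[260:]=0;m[:,:280]=0;m[:,380:]=0
p=np.argwhere(m)[:,::-1]; print(p.min(0),p.max(0)); 
cr=cv2.resize(im[190:280,290:370],None,fx=6,fy=6,interpolation=2); cv2.imwrite('pics/st.png',cr)
for z in(.015,.045):print(z,proj(w,[[.378,.27,z]]))
```

```text
frame [0.51875492 0.05724916 0.07      ] [array([-13.84082848]), array([-13.9405146])] [0.03437935 0.06200703 0.03426474 0.06081268]
plate [0.51270463 0.07831786 0.07      ] 14.267916389429029 [0.08003719 0.11903809 0.07853903 0.11883222]
frame from plate [0.51812667 0.05699648 0.07      ]
[300 206] [350 238]
0.015 [[324.12416848 220.25770796]]
0.045 [[324.27620447 229.11007716]]
```

View pics/st.png

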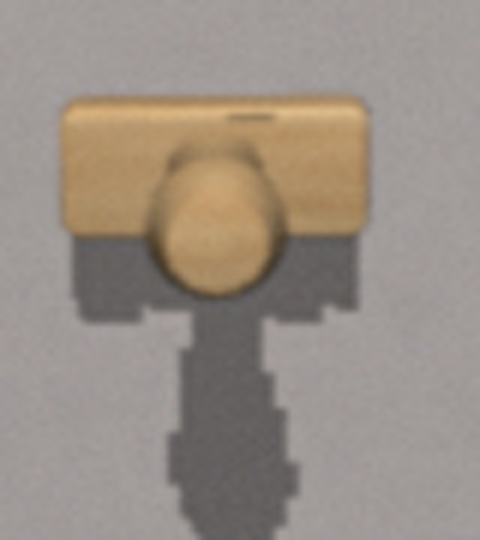

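The stamp foot is level in the wrist image, so its yaw is about 0. The knob is at px (326,228), which puts it at about (0.377, 0.271). Next is the descent and grasp.

To row units: -15.8 cm / 60 = -0.2633, -14.5 cm / 60 = -0.2417.

servo_tool:
  moves:
    - [-0.0017, 0.0033, -0.0667, 0]
    - [-0.0017, 0.0033, -0.1333, 0]
    - [-0.0017, 0.0033, -0.2, 0]
    - [-0.0017, 0.0033, -0.2417, 0]
    - [-0.0017, 0.0033, -0.2633, 0]
    - [-0.0017, 0.0033, -0.2633, 0]
    - [-0.0017, 0.0033, -0.2633, 0]

```text
time: 4.92
ee_pos: [0.3772, 0.2713, 0.0429]
tcp_rot: [-180.0, -0.0, 179.9]
wrist_force: [0.9, 0.2, 0.3]
opening: 0.0856
grasp_force: 0.0
```

servo_tool:
  moves:
    - [0, 0, 0, 0]
    - [0, 0, 0, 0]
    - [0, 0, 0, 0]
    - [0, 0, 0, 0]
    - [0, 0, 0, 0]
    - [0, 0, 0, 0]
    - [0, 0, 0, 0]
    - [0, 0, 0, 0]
    - [0, 0, 0, 0]
    - [0, 0, 0, 0]
  claw: 1
  force: 40

```text
time: 5.75
ee_pos: [0.3773, 0.2721, 0.0435]
tcp_rot: [180.0, 0.0, -180.0]
wrist_force: [-0.4, -2.5, 6.1]
opening: 0.0174
grasp_force: 39.1
```

To row units: -21.4 cm / 60 = -0.3567, 14.15 cm / 60 = 0.2358, 0.245 rad / 2 = 0.1225.

servo_tool:
  moves:
    - [0, 0, 0.0333, 0]
    - [0, 0, 0.0833, 0]
    - [0, 0, 0.15, 0]
    - [0, 0, 0.2083, 0]
    - [0.05, -0.0667, 0.2083, 0.025]
    - [0.1, -0.1333, 0.2083, 0.06]
    - [0.15, -0.2, 0.2083, 0.1]
    - [0.2, -0.2667, 0.2083, 0.1225]
    - [0.225, -0.3333, 0.2083, 0.1225]
    - [0.2358, -0.3567, 0.1833, 0.1225]
    - [0.2358, -0.3567, 0.1583, 0.1225]
    - [0.2358, -0.3567, 0.1417, 0.1225]
    - [0.2358, -0.3567, 0.1417, 0.1225]
    - [0.2358, -0.3567, 0.1417, 0.1225]

```text
time: 6.92
ee_pos: [0.5179, 0.0587, 0.1276]
tcp_rot: [180.0, -0.1, -165.9]
wrist_force: [-0.4, -1.2, -1.0]
opening: 0.0175
grasp_force: 39.2
```

Run:
```python
from h import *
ob=get_obs(); w=camera('wrist')[:,:,::-1]; s=camera('scene')[:,:,::-1]
print(ob['time'],ob['ee_pos'],ob['tcp_rot'],ob['wrist_force'],ob['opening']); np.save('ob2.npy',np.r_[ob['ee_pos'],ob['tcp_rot']])
cv2.imwrite('pics/wrist2.png',w)
c=cam('wrist',ob); print(proj(c,[[.5185,.0571,.07],[*ob['ee_pos'][:2],ob['ee_pos'][2]-.043]]))
o=np.zeros((600,800,3),np.uint8); o[:,:600]=cv2.resize(w[180:380,220:420],(600,600),interpolation=2); o[:320,600:]=cv2.resize(s[150:310,230:330],(200,320),interpolation=2)
cv2.imwrite('pics/c2.png',o)
```

```text
6.9167 [0.51786462 0.05868172 0.12762949] [ 1.79970437e+02 -8.13679157e-02 -1.65924506e+02] [-0.36852519 -1.21360357 -0.99178316] 0.017458346680173504
[[320.36652062 277.53567995]
 [323.39858985 288.29696613]]
```

View pics/c2.png

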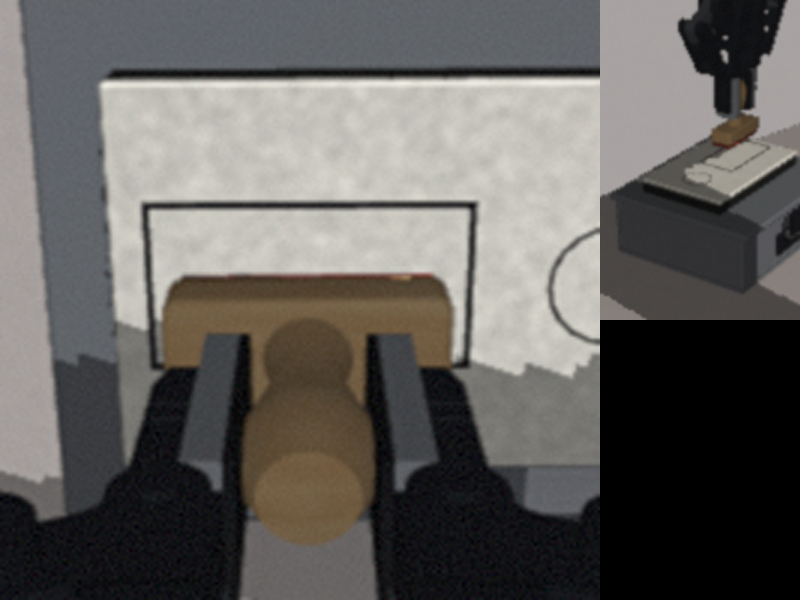

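The wrist view shows the frame corners at crop (145,205), (476,205), (155,366) and (467,366). The foot's front lower red edge runs (182,278)–(436,276), so the foot is square with the frame and just short of its centre. I'll quantify that.

Run:
```python
from h import *
o=np.load('ob2.npy'); c=cam('wrist',dict(ee_pos=o[:3],tcp_rot=o[3:]))
px=lambda L:[(220+u/3,180+v/3) for u,v in L]
F=plane(c,px([(145,205),(475,205),(466,366),(155,366)]),.07); fc=F.mean(0); y=F[1]-F[0]; y/=np.linalg.norm(y)
x=np.array([y[1],-y[0],0]); print('frame',fc,np.degrees(np.arctan2(-y[0],y[1])),np.linalg.norm(F-np.roll(F,1,0),axis=1))
z0=o[2]-.043
B=plane(c,px([(180,279),(437,276)]),z0); T=plane(c,px([(163,320),(453,320)]),z0+.013)
e=B[1]-B[0]; print('bottom edge',np.linalg.norm(e),'yaw',np.degrees(np.arctan2(-e[0],e[1])))
b=B.mean(0)+.0105*x; print('foot centre',b,'tool',o[:3],'top lateral',(T.mean(0)-fc)@y,np.linalg.norm(T[1]-T[0]))
for n,p in(('foot',b),('tool',o[:3])): print(n,'in frame x,y mm',(p-fc)@x*1e3,(p-fc)@y*1e3)
```

```text
frame [0.51706357 0.05854659 0.07      ] 14.082503243428377 [0.03335194 0.06137381 0.03335564 0.06092649]
bottom edge 0.04496911050473896 yaw 14.803966573862466
foot centre [0.51928813 0.05871268 0.08462949] tool [0.51786462 0.05868172 0.12762949] top lateral -0.0004741764641070696 0.04743098880054138
foot in frame x,y mm 2.1981204212224994 -0.38017181802866107
tool in frame x,y mm 0.8098627691966248 -0.06383964789096871
```

To row units: -1.6 cm / 60 = -0.0267, -1.5 cm / 60 = -0.025.

servo_tool:
  moves:
    - [-0.0025, -0.0007, -0.0083, 0]
    - [-0.0025, -0.0007, -0.015, 0]
    - [-0.0025, -0.0007, -0.02, 0]
    - [-0.0025, -0.0007, -0.0233, 0]
    - [-0.0025, -0.0007, -0.025, 0]
    - [-0.0025, -0.0007, -0.0267, 0]
    - [-0.0025, -0.0007, -0.0267, 0]
    - [-0.0025, -0.0007, -0.0267, 0]

```text
time: 7.68
ee_pos: [0.5171, 0.0577, 0.1121]
tcp_rot: [180.0, 0.0, -166.0]
wrist_force: [-0.7, 0.5, 0.4]
opening: 0.0177
grasp_force: 39.3
```

servo_tool:
  moves:
    - [0, 0, -0.0017, 0]
    - [0, 0, -0.0033, 0]
    - [0, 0, -0.005, 0]
    - [0, 0, -0.0067, 0]
    - [0, 0, -0.0067, 0]
    - [0, 0, -0.0067, 0]

```text
time: 8.18
ee_pos: [0.5172, 0.0576, 0.1082]
tcp_rot: [-180.0, 0.0, -166.0]
wrist_force: [-1.8, 0.3, 3.9]
opening: 0.0175
grasp_force: 39.7
```

Run:
```python
from h import *
f=[]
for i in range(6): camera('wrist'); o=get_obs(); f.append(np.r_[o['wrist_force'],o['ee_pos'][2]])
print(np.mean(f,0),np.std(f,0))
```

```text
[-1.20940419  0.28504737  4.49635562  0.10815928] [3.38444457e-01 2.28472247e-01 4.08076579e-01 5.58934467e-05]
```

Run:
```python
from h import *
ob=get_obs(); w=camera('wrist')[:,:,::-1]; s=camera('scene')[:,:,::-1]
o=np.zeros((600,800,3),np.uint8); o[:,:500]=cv2.resize(w[180:380,220:386],(500,600),interpolation=2); o[:300,500:]=cv2.resize(s[180:280,230:330],(300,300),interpolation=2)
cv2.imwrite('pics/c3.png',o); np.save('ob3.npy',np.r_[ob['ee_pos'],ob['tcp_rot']])
```

```text
(no output)
```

View pics/c3.png

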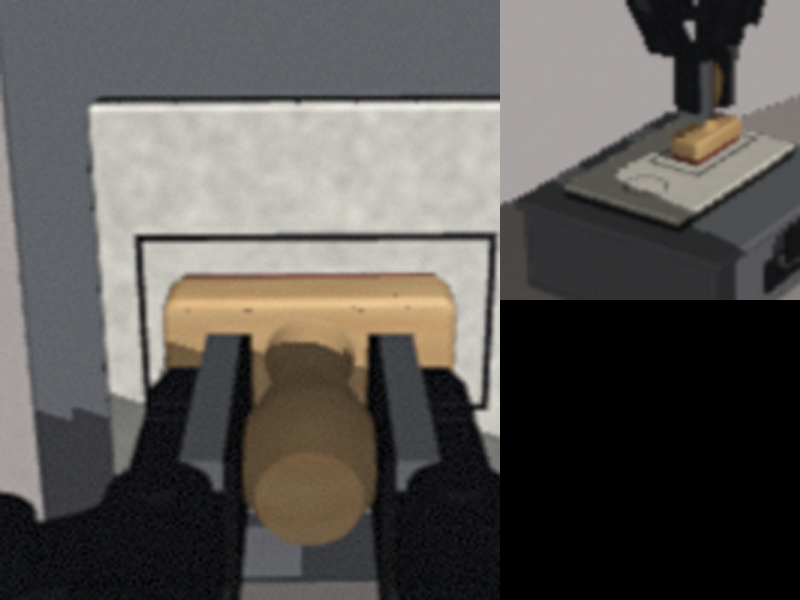

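The foot is flat on the label inside the frame, with margins of about 7 mm at the front, 7 mm left and 9 mm right, and it is square with the frame.

```bash
python3 -c "
from workcell import *
print(job_done())"
```

```text
the job is handed in; nothing more can be done
None
```

The lid is snapped shut, and the stamp is held upright and square inside the printed frame with about 4.8 N of push; I handed the job in at about 8.5 s, and the script returned no verdict.

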